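One turn down on the glue press

ROBOT

A 6-joint arm with a two-finger parallel gripper is mounted at the origin on the work surface. World frame = base frame: x ahead of the robot, y to its left, z up, the work surface at z = 0. Lengths are in m, angles in rad, forces in N, time in s.
With the tool pointing down it reaches from about 0.35 to 0.775 m from the base axis. Payload 7.3 kg.
Tool frame: the origin (TCP) lies at the very end of the fingers, on their centre line; the grasp point (between the pads) lies 19 mm behind it (robot.pinch_z is the distance from the TCP to the grasp point, in m); z points along the fingers, y is the line along which they close (so a half turn about z gives the same grasp; the last joint's range is limited). The gripper opens to 92 mm and grips with 3 to 60 N. Pads are 19 mm wide; open, the fingers measure 130 mm over their backs; the gripper's body (75 mm by 190 mm) begins 47 mm behind the grasp point.
Start: joints at [1.069, 0.342, 1.524, -0, 1.275, -0.146], TCP at [0.183, 0.492, 0.227] pointing down, gripper open.
Joint ranges: [-2.53, 2.53], [-0.77, 2.02], [0.04, 2.7], [-1, 4.14], [0.28, 2.66], [-3.11, 3.11]. Speed limits (rad/s): [2.57, 2.57, 3.14, 3.14, 3.14, 3.14].

INTERFACE

Orientations are given as [roll, pitch, yaw] about the fixed x, y, z axes, in that order (R = Rz(yaw) Ry(pitch) Rx(roll)).
In Python, from cell import robot gives the robot as it stands.
- The arm moves only by the tool move_arm, never from a script. Its argument "motion" is a list of rows, each a list of 6 numbers: the shift along the tool's x, y, z in units of 0.1 m (1.0 is 0.1 m), then the turn, a rotation vector about the tool's x, y, z in units of pi rad (1.0 is pi rad). In form: [[dx, dy, dz, rx, ry, rz], ...]. A call has 1 to 12 rows; each row is the pose to reach, as a shift and turn from the pose commanded when the call began, along the tool's axes at that moment, turning the shorter way round; what a row does not reach only later rows make up. A row lasts 1/8 s, in which the tool goes at most 62.5 mm and 10.7 degrees, less where a joint would pass 70% of its speed; a pose out of reach is approached as far as the arm can. A call with a number of a shift or a turn outside -1 to 1 is refused whole. A call with a gripper value outside its range is refused whole. "fingers" is the opening, from -1 (shut) to 1 (fully open), set as the call begins (left out, the last holds). The fingers move at their own pace and stop on an object; "newtons" is the grip in N (left out, the last holds). Time passes only in rows, so rows that repeat a pose let the fingers close. It gives the time, the measured TCP pose, the force, the opening and the grip force at its end, in the units of the state.
- robot.observe(): the state, without advancing time (a new reading comes with each control period).
- robot.read_camera(name): name is "scene" or "top" or "wrist"; returns a dict with "image" (480x640x3 uint8, red, green, blue), "range_z" (480x640 float32, m along the optical axis (not along the pixel's ray), 0 where there is no reading), "vfov" (degrees; the focal length in pixels is half the picture's height over the tangent of half this angle, whatever the lens; pixels are square), "cx", "cy" (the principal point, pixels), "k1" (the pictures are not rectified: a ray, as slopes to the right and down, at radius r is drawn at 1 + k1 r^2 times it, then the intrinsics apply), "extrinsics" (4x4, takes a point from camera to world coordinates); the wrist camera has in their place "hand_eye" (4x4, takes a point from camera to tool coordinates, whose origin is the TCP and whose axes are the flange's). Camera axes: x right, y up, looking along -z (the intrinsics and any distortion apply to the point x, -y, -z); pixel columns grow to the right and rows downward; lengths in m; the calibration is good to about 2 mm. A picture is of the moment at which its call begins: read the wrist's pose just before it.
- robot.hand_in(): hands the job in; it is judged then, once.
The state is a dict: "time": time; "qpos": joint angles; "qvel": joint speeds; "joint_efforts": joint torques, N m; "tool_pos": TCP position; "tool_rot": TCP orientation; "contact_force": force on the tool from outside, world axes, zero at the start; "torque": the same for the moment, N m; "opening": finger opening in m; "grip_force": force on a finger pad.
Only numpy, scipy, OpenCV 4.12 (cv2) and the standard library are available. Lean on these libraries where they do the work, as an engineer would, in place of code of your own. Each camera call takes 0.05 s, during which the arm holds its last target. There are 200 camera calls.

TASK

Close the green glue press on the wooden blank by one turn: push the red hand wheel clockwise (seen from above) by its upright blue-capped handle through exactly one full turn, so that the handle comes to rest back where it started. Only push the handle, do not pinch it between the fingers, and leave the mallet, the glue bottle and the gouge where they are.

Things in the scene. Friction and masses are not known exactly. Their poses are not given: they have to be found in the camera images.
- press: Fixed bench glue press of green steel, turned up to 0.5 rad either way. Origin: centre of its underside; z up, y along its width. Base 200 x 270 x 30 mm (x, y, z); two columns 28 mm thick at y = -115 and +115 mm; crosshead 65 x 270 mm (x, y), 165 to 195 mm above the bench; a blank of two boards on the base, its top at 75 mm.
- press_wheel (a joint): Turn of the red hand wheel about the vertical axis through the press's origin, rad; grows clockwise seen from above, one turn = 6.283. Starts between -0.6 and 0.6; end stops at -1.2 and 7.7. Friction: about 2 N at the handle; it stays where it is left, no coasting. A clockwise turn lowers the pressing plate 8 mm (10 mm above the blank at 0); the wheel keeps its height.
- hub (a point): Top centre of the dark hub, on the wheel's axis, 231 mm above the bench. Hub 44 mm across; the bright threaded spindle (20 mm thick) stands in its middle up to 260 mm above the bench. Rim: 16 mm round bar on a circle of radius 85 mm; three spokes of 12 mm bar; all centred 215 mm above the bench, so no higher than 223 mm.
- handle (a point): Middle of the upright wooden handle on the rim at the end of a spoke, 85 mm from the wheel's axis (at joint 0 on the press's -x side), 250.5 mm above the bench. Eight-sided bar 24 mm across its flats, from 223 to 278 mm above the bench, blue cap up to 285 mm. Fixed to the rim, does not spin. Push on its trailing (counter-clockwise) flat.
- mallet: Loose carver's mallet of pale wood standing on its head beside the press, 86 mm across, 195 mm tall. Origin: centre of its underside. Leave alone.
- glue: Loose white glue bottle with a yellow label and red cap standing beside the press, 64 mm across, 170 mm tall. Origin: centre of its underside. Leave alone.
- gouge: Loose carving gouge lying on the bench beyond the press, 263 mm long, 24 mm high, wooden handle to its -x, blade along its +x. Origin: on the bench under the joint of handle and blade. Leave alone.

How it is judged:
On the way:
1. the wheel has gone clockwise about half a turn, the handle opposite its start (distance of handle from where it was at the start of the episode above 0.16 m and value of joint press_wheel between 1.5 and 5 rad), for 0.05 s.
At the end, for the whole second after the job is handed in: The wheel stands still one full turn clockwise from its start, the handle within 13 mm (about 9 degrees) of where it began; mallet, glue bottle and gouge within 20 mm of their places (distance of handle from where it was at the start of the episode below 0.013 m and value of joint press_wheel between 5.3 and 7.3 rad and velocity of joint press_wheel between -0.05 and 0.05 rad/s and distance of each of mallet, glue, gouge from where it was at the start of the episode below 0.02 m); the robot touches nothing.
It fails at once if the handle was pinched: the fingers pressed at once on two opposite flats (c25 back and c26 front, or c27 inner and c28 outer) ((contact force between the fingers and press_wheel_c25 above 1.5 N and contact force between the fingers and press_wheel_c26 above 1.5 N) or (contact force between the fingers and press_wheel_c27 above 1.5 N and contact force between the fingers and press_wheel_c28 above 1.5 N)).
It fails at once if the wheel was turned counter-clockwise from its start range (value of joint press_wheel below -0.85 rad).
It fails at once if the mallet, glue bottle or gouge was moved, lifted or knocked over (distance of any of mallet, glue, gouge from where it was at the start of the episode above 0.02 m).
It also fails if it takes over 58 s, if anything falls off the work surface, if the arm or the gripper's body presses on something with over 40 N, if the wrist force passes 120 N, or if a joint passes its speed limit or range.

## Working session

There is one attempt and no reset: what is moved stays moved. The work goes in short steps, Python scripts to look and compute and a tool call to move; the robot and the scene stay as the last step left them, time stands still between calls to the robot, and variables do not carry over. Pictures are saved under pics/ and viewed, at most 10 in all, crops included, and the job is handed in when it is done.

Besides the shell and the picture viewer there is one more tool, called after "Call:" by a JSON object that holds its "method" and its "body". move_arm: Moves the arm, as the interface text tells. Shifts and turns lie within -1 to 1; 1 stands for 0.1 m of shift or pi rad of turn. Its arguments: {"type":"object","properties":{"motion":{"type":"array"},"fingers":{"type":"number"},"newtons":{"type":"number"}},"required":["motion"]}

```bash
mkdir -p pics; cat > h.py <<'E'
import numpy as np, cv2
from cell import robot
def cam(n):
    c=robot.read_camera(n); c['f']=240/np.tan(np.radians(c['vfov'])/2); return c
def cloud(c,E):
    v,u=np.mgrid[0:480,0:640]; f=c['f']
    K=np.array([[f,0,c['cx']],[0,f,c['cy']],[0,0,1]]); 
    x=(u-c['cx'])/f; y=(v-c['cy'])/f; a,b=x.copy(),y.copy()
    for _ in range(8):
        s=1+c['k1']*(a*a+b*b); a,b=x/s,y/s
    z=c['range_z']; P=np.stack([a*z,-b*z,-z],-1)
    return P@E[:3,:3].T+E[:3,3]
E
python3 - <<'E'
from h import *
for n in ['top','scene']:
    c=cam(n); cv2.imwrite(f'pics/{n}.png',c['image'][...,::-1]); P=cloud(c,c['extrinsics']); np.save(n,P); np.save(n+'i',c['image'])
    print(n,c['extrinsics'].round(3).tolist(),c['f'],c['k1'])
    h=cv2.cvtColor(c['image'],cv2.COLOR_RGB2HSV); H,S,V=h[...,0].astype(int),h[...,1],h[...,2]
    ok=c['range_z']>0
    for nm,m in dict(blue=(abs(H-110)<15)&(S>120),red=((H<6)|(H>174))&(S>140),green=(abs(H-65)<20)&(S>70),yellow=(abs(H-27)<6)&(S>130)).items():
        m=m&ok&(V>50); k,l,s,ce=cv2.connectedComponentsWithStats(m.astype(np.uint8))
        for i in range(1,k):
            if s[i,4]>40: q=P[l==i]; print(nm,s[i].tolist(),np.median(q,0).round(3),q.min(0).round(3),q.max(0).round(3))
o=robot.observe(); print(o['tool_pos'],o['tool_rot'],o['time'])
E
```

```text
top [[-0.026, 0.992, -0.126, 0.431], [-1.0, -0.027, -0.011, 0.049], [-0.015, 0.125, 0.992, 1.392], [0.0, 0.0, 0.0, 1.0]] 509.8319375756965 -0.015236703876823481
blue [423, 288, 9, 10, 68] [ 0.442 -0.164  0.284] [ 0.432 -0.173  0.28 ] [ 0.451 -0.155  0.289]
red [500, 192, 13, 11, 109] [ 0.668 -0.39   0.17 ] [ 0.656 -0.405  0.163] [ 0.681 -0.376  0.176]
red [378, 218, 79, 78, 1166] [ 0.546 -0.159  0.222] [ 0.437 -0.248  0.215] [ 0.615 -0.068  0.229]
red [417, 266, 5, 21, 57] [ 0.485 -0.161  0.22 ] [ 0.457 -0.164  0.217] [ 0.503 -0.155  0.225]
green [348, 235, 32, 34, 215] [ 0.549 -0.035  0.03 ] [ 0.514 -0.092  0.022] [ 0.601 -0.007  0.038]
green [397, 253, 17, 22, 138] [ 0.505 -0.127  0.195] [ 0.487 -0.151  0.188] [ 0.536 -0.114  0.2  ]
green [357, 261, 27, 29, 292] [ 0.484 -0.049  0.195] [ 0.454 -0.08   0.021] [ 0.519 -0.021  0.2  ]
green [368, 295, 44, 19, 288] [ 0.421 -0.09   0.029] [ 0.394 -0.17   0.022] [ 0.441 -0.056  0.037]
yellow [479, 211, 15, 8, 58] [ 0.644 -0.371  0.055] [ 0.637 -0.393  0.032] [ 0.655 -0.361  0.076]
scene [[-0.668, -0.504, 0.547, 1.089], [0.744, -0.434, 0.50
[... 274 characters left out ...]
 [ 0.618 -0.061  0.226]
red [144, 178, 12, 10, 103] [ 0.669 -0.382  0.17 ] [ 0.538 -0.63   0.002] [ 0.682 -0.371  0.174]
green [221, 178, 24, 11, 117] [ 0.561 -0.186  0.196] [ 0.549 -0.222  0.192] [ 0.573 -0.15   0.199]
green [264, 178, 10, 9, 61] [ 0.502 -0.124  0.195] [ 0.488 -0.142  0.193] [ 0.521 -0.113  0.198]
green [275, 183, 34, 23, 302] [ 0.501 -0.041  0.196] [ 0.458 -0.08   0.179] [ 0.529 -0.017  0.201]
green [307, 222, 13, 12, 82] [ 0.418 -0.062  0.032] [ 0.396 -0.093  0.018] [ 0.435 -0.049  0.035]
green [197, 230, 111, 47, 1109] [ 0.599 -0.089  0.031] [ 0.481 -0.261  0.01 ] [0.662 0.006 0.036]
[0.18266383 0.4917987  0.22610996] [-3.14022857e+00 -2.01928049e-04  2.78580659e+00] 0.1
```

View pics/top.png

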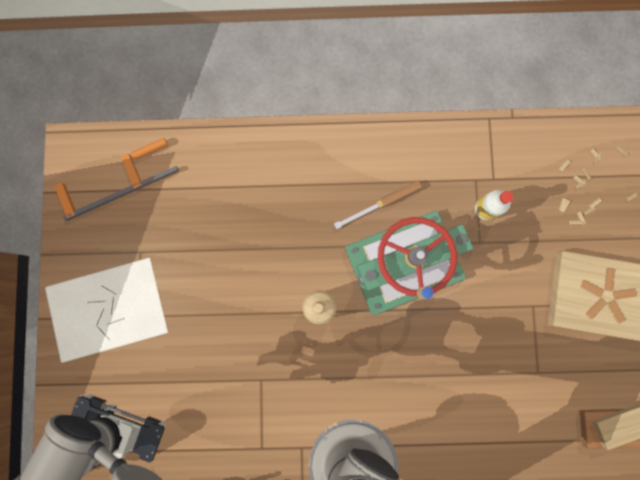

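View pics/scene.png

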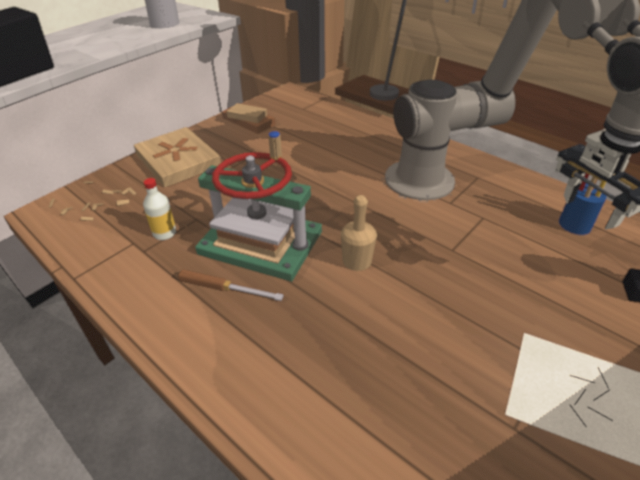

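The top view shows the wheel hub at about (418,257) and the blue cap at (427,293). The mallet is at (319,308), the glue at (493,203) and the gouge at (380,205). The scene view agrees. Next I'll fit the wheel circle.

```bash
cat >> h.py <<'E'
def fit(n):
    P=np.load(n+'.npy'); h=cv2.cvtColor(np.load(n+'i.npy'),cv2.COLOR_RGB2HSV); H,S=h[...,0].astype(int),h[...,1]
    box=(abs(P[...,0]-.53)<.13)&(abs(P[...,1]+.155)<.13)
    q=P[((H<6)|(H>174))&(S>140)&box&(abs(P[...,2]-.22)<.012)]
    from scipy.optimize import least_squares
    r=least_squares(lambda c:np.hypot(*(q[:,:2]-c).T)-.085,[.53,-.155],loss='soft_l1',f_scale=.003).x
    b=P[(abs(H-110)<15)&(S>120)&box&(P[...,2]>.27)]; b=(b.min(0)+b.max(0))[:2]/2 if len(b) else r
    return r,b
E
python3 - <<'E'
from h import *
for n in ['top','scene']:
    r,b=fit(n); print(n,r.round(4),b.round(4),np.linalg.norm(b-r).round(4),np.degrees(np.arctan2(*(b-r)[::-1])).round(1))
E
```

```text
top [ 0.5257 -0.1568] [ 0.4416 -0.164 ] 0.0844 -175.1
scene [ 0.5281 -0.1498] [ 0.4437 -0.1581] 0.0848 -174.4
```

```bash
cat >> h.py <<'E'
from scipy.spatial.transform import Rotation as R
def rows(poses, start=None):
    """poses: [x,y,z,yaw_deg]; rows relative to the present pose (tool down)"""
    o=robot.observe(); p0=o['tool_pos']; R0=R.from_euler('xyz',o['tool_rot'])
    out=[]
    for x,y,z,w in poses:
        d=R0.inv().apply(np.array([x,y,z])-p0)/.1
        t=(R0.inv()*R.from_euler('xyz',[180,0,w],degrees=True)).as_rotvec()/np.pi
        out.append([round(float(v),3)+0. for v in [*d,*t]])
    print('at',p0.round(4),np.degrees(o['tool_rot']).round(1)); print(out); 
def lerp(pts,n):
    pts=np.array(pts,float); s=np.linspace(0,len(pts)-1,n+1)[1:]
    return np.stack([np.interp(s,range(len(pts)),pts[:,i]) for i in range(4)],1)
E
python3 - <<'E'
from h import *
rows([(.2,.46,.29,165),(.24,.42,.32,170),(.27,.385,.33,176)])
E
```

```text
at [0.1827 0.4918 0.2261] [-179.9   -0.   159.6]
[[-0.273, -0.239, -0.639, 0.0, 0.0, -0.03], [-0.787, -0.475, -0.938, 0.0, 0.0, -0.058], [-1.19, -0.698, -1.038, 0.0, 0.0, -0.091]]
```

```bash
cat >> h.py <<'E'
def chain(calls):
    o=robot.observe(); p0=o['tool_pos']; R0=R.from_euler('xyz',o['tool_rot'])
    for i,c in enumerate(calls):
        out=[]
        for x,y,z,w in c:
            Rt=R.from_euler('xyz',[180,0,w],degrees=True); d=R0.inv().apply(np.array([x,y,z])-p0)/.1; t=(R0.inv()*Rt).as_rotvec()/np.pi
            out.append([round(float(v),2)+0. for v in [*d,*t]])
        print(i,out,'BAD' if np.abs(out).max()>1 else '')
        M=np.array(out[-1]); p0=p0+R0.apply(M[:3]*.1); R0=R0*R.from_rotvec(M[3:]*np.pi)
E
python3 - <<'E'
from h import *
pts=[(.205,.455,.31,165),(.27,.40,.34,173),(.33,.33,.34,181),(.37,.25,.34,191),(.39,.16,.34,201),(.40,.07,.34,211),(.40,-.02,.34,221),(.40,-.11,.34,231),(.40,-.19,.34,240)]
chain([[p] for p in pts])
E
```

```text
0 [[-0.34, -0.27, -0.84, 0.0, 0.0, -0.03]] 
1 [[-0.77, -0.36, -0.3, 0.0, 0.0, -0.04]] 
2 [[-0.69, -0.61, 0.0, 0.0, 0.0, -0.05]] 
3 [[-0.38, -0.81, 0.0, 0.0, 0.0, -0.05]] 
4 [[-0.04, -0.92, 0.0, 0.0, 0.0, -0.06]] 
5 [[0.23, -0.88, 0.0, 0.0, 0.0, -0.06]] 
6 [[0.48, -0.76, 0.01, 0.0, 0.0, -0.05]] 
7 [[0.59, -0.68, 0.0, 0.0, 0.0, -0.06]] 
8 [[0.62, -0.5, 0.0, 0.0, 0.0, -0.05]]
```

Call:
{"method": "move_arm", "body": {"motion": [[-0.17, -0.13, -0.42, 0, 0, -0.015], [-0.34, -0.27, -0.84, 0, 0, -0.03], [-0.34, -0.27, -0.84, 0, 0, -0.03]], "fingers": -1, "newtons": 10}}

```text
time: 0.48
tool_pos: [0.2066, 0.4552, 0.3138]
tool_rot: [3.136, 0.002, 2.879]
contact_force: [-0.2, 0.5, -0.9]
opening: 0.0665
grip_force: 0.0
```

Call:
{"method": "move_arm", "body": {"motion": [[-0.38, -0.18, -0.15, 0, 0, -0.02], [-0.77, -0.36, -0.3, 0, 0, -0.04], [-0.77, -0.36, -0.3, 0, 0, -0.04]]}}

```text
time: 0.85
tool_pos: [0.272, 0.3993, 0.3406]
tool_rot: [3.142, 0.0, 3.002]
contact_force: [-0.8, 0.4, -0.1]
opening: 0.0362
grip_force: 0.0
```

Tracking is good, so I'll continue along the path.

Call:
{"method": "move_arm", "body": {"motion": [[-0.34, -0.3, 0, 0, 0, -0.02], [-0.69, -0.61, 0, 0, 0, -0.05], [-0.69, -0.61, 0, 0, 0, -0.05]]}}

```text
time: 1.23
tool_pos: [0.3312, 0.3294, 0.3394]
tool_rot: [-3.14, -0.002, -3.124]
contact_force: [-0.1, 1.1, -0.4]
opening: 0.0062
grip_force: 0.0
```

Call:
{"method": "move_arm", "body": {"motion": [[-0.19, -0.4, 0, 0, 0, -0.025], [-0.38, -0.81, 0, 0, 0, -0.05], [-0.38, -0.81, 0, 0, 0, -0.05]]}}

```text
time: 1.6
tool_pos: [0.3702, 0.2497, 0.3399]
tool_rot: [-3.142, -0.001, -2.967]
contact_force: [-0.2, 0.3, -1.1]
opening: 0.0006
grip_force: 0.0
```

Call:
{"method": "move_arm", "body": {"motion": [[-0.02, -0.46, 0, 0, 0, -0.03], [-0.04, -0.92, 0, 0, 0, -0.06], [-0.04, -0.92, 0, 0, 0, -0.06]]}}

```text
time: 1.98
tool_pos: [0.3903, 0.1602, 0.3402]
tool_rot: [3.141, -0.001, -2.778]
contact_force: [-0.1, 0.3, -0.5]
opening: 0.0006
grip_force: 0.0
```

Call:
{"method": "move_arm", "body": {"motion": [[0.12, -0.44, 0, 0, 0, -0.03], [0.23, -0.88, 0, 0, 0, -0.06], [0.23, -0.88, 0, 0, 0, -0.06]]}}

```text
time: 2.35
tool_pos: [0.4006, 0.0701, 0.3403]
tool_rot: [3.141, -0.0, -2.59]
contact_force: [-0.1, 0.3, 0.2]
opening: 0.0005
grip_force: 0.0
```

Call:
{"method": "move_arm", "body": {"motion": [[0.24, -0.38, 0, 0, 0, -0.025], [0.48, -0.76, 0, 0, 0, -0.05], [0.48, -0.76, 0, 0, 0, -0.05]]}}

```text
time: 2.72
tool_pos: [0.4001, -0.0196, 0.3403]
tool_rot: [3.141, 0.0, -2.433]
contact_force: [0.3, 0.6, 0.2]
opening: 0.0002
grip_force: 0.0
```

```bash
python3 - <<'E'
from h import *
o=robot.observe(); c=cam('wrist'); cv2.imwrite('pics/w1.png',c['image'][...,::-1])
T=np.eye(4); T[:3,:3]=R.from_euler('xyz',o['tool_rot']).as_matrix(); T[:3,3]=o['tool_pos']
np.save('w1',cloud(c,T@c['hand_eye'])); np.save('w1i',c['image'])
r,b=fit('w1'); print(r,b,np.linalg.norm(b-r),np.degrees(np.arctan2(*(b-r)[::-1])))
print(o['tool_pos'],np.degrees(o['tool_rot']),o['qpos'].round(2),o['opening'],c['hand_eye'].round(3))
E
```

```text
[ 0.51979976 -0.15458409] [ 0.43931601 -0.16215377] 0.08083894295514492 -174.62700918146626
[ 0.40009805 -0.0195633   0.34032248] [ 1.79942570e+02  1.04835074e-02 -1.39405391e+02] [-0.24  0.03  1.6   0.    1.51 -2.52] 0.00015609042853685114 [[-0.001  0.952  0.306  0.084]
 [ 1.     0.001  0.     0.   ]
 [-0.     0.306 -0.952 -0.157]
 [ 0.     0.     0.     1.   ]]
```

View pics/w1.png

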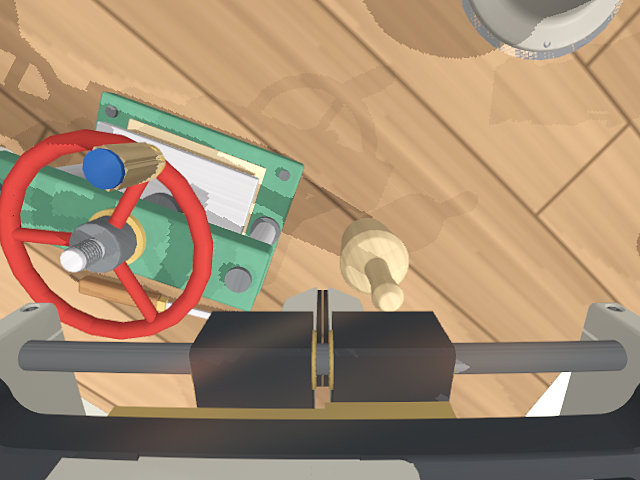

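The wrist view shows the blue cap at (103,168), the hub at (90,250), the mallet at (375,260) and the shut fingers around (320,350). I'll measure the finger geometry from the range image.

```bash
python3 - <<'E'
from h import *
o=robot.observe(); P=np.load('w1.npy'); T=R.from_euler('xyz',o['tool_rot'])
Q=(P-o['tool_pos'])@T.as_matrix()
for r in [295,305,318,340,370,395,412,425]:
    print(r,[(c,(Q[r,c]*1000).round().astype(int).tolist()) for c in (200,230,260,300,318,323,345,380,420,445)])
E
```

```text
295 [(200, [-51, -107, 122]), (230, [-63, -88, 146]), (260, [-157, -97, 341]), (300, [12, -11, -8]), (318, [11, -3, -6]), (323, [10, 0, -4]), (345, [12, 10, -8]), (380, [-64, 54, 148]), (420, [-158, 151, 340]), (445, [-158, 190, 341])]
305 [(200, [-175, -192, 340]), (230, [-73, -88, 146]), (260, [-174, -98, 341]), (300, [13, -10, -19]), (318, [11, -2, -15]), (323, [6, 0, -5]), (345, [12, 9, -18]), (380, [-73, 54, 146]), (420, [-175, 152, 341]), (445, [-175, 192, 341])]
318 [(200, [-199, -196, 342]), (230, [38, -25, -74]), (260, [37, -17, -74]), (300, [37, -6, -74]), (318, [11, -2, -27]), (323, [-1, 0, -6]), (345, [37, 6, -74]), (380, [37, 15, -74]), (420, [37, 26, -74]), (445, [-198, 194, 340])]
340 [(200, [38, -29, -85]), (230, [37, -22, -84]), (260, [38, -15, -85]), (300, [37, -6, -84]), (318, [10, -2, -42]), (323, [-238, 0, 341]), (345, [37, 5, -84]), (380, [38, 13, -85]), (420, [38, 23, -85]), (445, [37, 29, -84])]
370 [(200, [32, -29, -88]), (230, [33, -22, -89]), (260, [32, -15, -89]), (300, [32, -6, -89]), (318, [28, -2, -83]), (323, [28, 0, -83]), (345, [33, 5, -89]), (380, [33, 13, -89]), (420, [33, 22, -89]), (445, [32, 28, -89])]
395 [(200, [26, -29, -90]), (230, [26, -22, -90]), (260, [25, -15, -88]), (300, [25, -6, -89]), (318, [-346, -8, 339]), (323, [-348, 0, 341]), (345, [25, 5, -89]), (380, [26, 13, -90]), (420, [25, 23, -88]), (445, [25, 29, -89])]
412 [(200, [24, -28, -93]), (230, [23, -22, -92]), (260, [23, -15, -92]), (300, [22, -6, -91]), (318, [23, -1, -92]), (323, [22, 0, -91]), (345, [23, 5, -92]), (380, [23, 13, -92]), (420, [23, 22, -92]), (445, [23, 28, -92])]
425 [(200, [27, -26, -100]), (230, [27, -20, -100]), (260, [27, -13, -100]), (300, [26, -5, -99]), (318, [26, -1, -99]), (323, [27, 0, -100]), (345, [27, 4, -100]), (380, [27, 11, -100]), (420, [26, 20, -99]), (445, [27, 25, -100])]
```

```bash
sed -i 's/round(float(v),2)+0. for v in \[\*d,\*t\]\]/round(float(v),2+(k>2))+0. for k,v in enumerate([*d,*t])]/' h.py
cat >> h.py <<'E'
C=np.array([.5262,-.1537]); F0=185.2; D=.023; Z=.242
def peg(f,d=D,z=Z):
    e=np.radians(f); w=min(236,f+90); n=-np.array([np.cos(np.radians(w)),np.sin(np.radians(w))])
    return (*(C+.085*np.array([np.cos(e),np.sin(e)])-n*d),z,w)
E
python3 - <<'E'
from h import *
a=peg(F0,.05,.34); b=peg(F0,.05); print(a,b)
chain([[(.40,-.11,.34,229)],[a],[b]]+[[peg(F0-60*k-5*i) for i in range(1,13)] for k in range(5)])
E
```

```text
(np.float64(0.41359018094410516), np.float64(-0.20285564794456337), 0.34, 236) (np.float64(0.41359018094410516), np.float64(-0.20285564794456337), 0.242, 236)
0 [[0.6, -0.69, 0.0, 0.0, 0.0, -0.046]] 
1 [[0.61, -0.72, 0.0, 0.0, 0.0, -0.039]] 
2 [[0.0, 0.0, 0.98, 0.0, 0.0, 0.0]] 
3 [[-0.33, 0.05, 0.0, 0.0, 0.0, 0.0], [-0.39, 0.08, 0.0, 0.0, 0.0, 0.0], [-0.46, 0.12, 0.0, 0.0, 0.0, 0.0], [-0.53, 0.15, 0.0, 0.0, 0.0, 0.0], [-0.6, 0.17, 0.0, 0.0, 0.0, 0.0], [-0.67, 0.18, 0.0, 0.0, 0.0, 0.0], [-0.75, 0.19, 0.0, 0.0, 0.0, 0.0], [-0.82, 0.2, 0.0, 0.0, 0.0, 0.004], [-0.9, 0.21, 0.0, 0.0, 0.0, 0.032], [-0.97, 0.22, 0.0, 0.0, 0.0, 0.06], [-1.05, 0.22, 0.0, 0.0, 0.0, 0.087], [-1.13, 0.22, 0.0, 0.0, 0.0, 0.115]] BAD
4 [[-0.07, 0.02, 0.0, 0.0, 0.0, 0.028], [-0.15, 0.03, 0.0, 0.0, 0.0, 0.056], [-0.22, 0.03, 0.0, 0.0, 0.0, 0.084], [-0.3, 0.03, 0.0, 0.0, 0.0, 0.111], [-0.38, 0.02, 0.0, 0.0, 0.0, 0.139], [-0.45, 0.0, 0.0, 0.0, 0.0, 0.167], [-0.53, -0.02, 0.0, 0.0, 0.0, 0.195], [-0.6, -0.05, 0.0, 0.0, 0.0, 0.222], [-0.66, -0.09, 0.0, 0.0, 0.0, 0.25], [-0.73, -0.13, 0.0, 0.001, 0.0, 0.278], [-0.79, -0.18
[... 718 characters left out ...]
0.0, 0.0, 0.0, 0.167], [-0.52, -0.02, 0.0, 0.0, 0.0, 0.194], [-0.6, -0.05, 0.0, 0.0, 0.0, 0.222], [-0.66, -0.09, 0.0, 0.0, 0.0, 0.25], [-0.73, -0.13, 0.0, 0.0, 0.0, 0.278], [-0.79, -0.17, 0.0, 0.0, 0.0, 0.305], [-0.85, -0.23, 0.01, 0.0, 0.0, 0.333]] 
7 [[-0.07, 0.02, 0.0, 0.0, 0.0, 0.028], [-0.15, 0.03, 0.0, 0.0, 0.0, 0.056], [-0.22, 0.03, 0.0, 0.0, 0.0, 0.084], [-0.3, 0.03, 0.0, 0.0, 0.0, 0.111], [-0.37, 0.02, 0.0, 0.0, 0.0, 0.139], [-0.45, 0.0, 0.0, 0.0, 0.0, 0.167], [-0.52, -0.02, 0.0, 0.0, 0.0, 0.195], [-0.59, -0.05, 0.0, 0.0, 0.0, 0.222], [-0.66, -0.09, 0.0, 0.0, 0.0, 0.25], [-0.73, -0.13, 0.0, 0.0, 0.0, 0.278], [-0.79, -0.17, 0.0, 0.0, 0.0, 0.306], [-0.85, -0.23, 0.0, 0.0, 0.0, 0.334]]
```

Call:
{"method": "move_arm", "body": {"motion": [[0.3, -0.34, 0, 0, 0, -0.023], [0.6, -0.69, 0, 0, 0, -0.046], [0.6, -0.69, 0, 0, 0, -0.046]]}}

```text
time: 3.15
tool_pos: [0.4002, -0.111, 0.3403]
tool_rot: [3.141, 0.0, -2.288]
contact_force: [0.5, 0.3, -0.6]
opening: 0.0006
grip_force: 0.0
```

Call:
{"method": "move_arm", "body": {"motion": [[0.3, -0.36, 0, 0, 0, -0.02], [0.61, -0.72, 0, 0, 0, -0.039], [0.61, -0.72, 0, 0, 0, -0.039]]}}

```text
time: 3.52
tool_pos: [0.4247, -0.189, 0.3396]
tool_rot: [3.141, -0.014, -2.186]
contact_force: [0.6, 1.6, -0.2]
opening: 0.0007
grip_force: 0.0
```

Call:
{"method": "move_arm", "body": {"motion": [[0, 0, 0.3, 0, 0, 0], [0, 0, 0.6, 0, 0, 0], [0, 0, 0.9, 0, 0, 0], [0, 0, 0.98, 0, 0, 0], [0, 0, 0.98, 0, 0, 0]]}}

```text
time: 4.15
tool_pos: [0.4229, -0.1901, 0.2429]
tool_rot: [-3.141, -0.015, -2.183]
contact_force: [0.9, 0.2, 0.7]
opening: 0.0006
grip_force: 0.0
```

Call:
{"method": "move_arm", "body": {"motion": [[-0.1, 0.01, 0, 0, 0, 0], [-0.2, 0.02, 0, 0, 0, 0], [-0.27, 0.03, 0, 0, 0, 0], [-0.33, 0.05, 0, 0, 0, 0], [-0.39, 0.08, 0, 0, 0, 0], [-0.46, 0.12, 0, 0, 0, 0], [-0.53, 0.15, 0, 0, 0, 0], [-0.6, 0.17, 0, 0, 0, 0], [-0.6, 0.17, 0, 0, 0, 0]]}}

```text
time: 5.28
tool_pos: [0.4395, -0.1296, 0.2427]
tool_rot: [3.134, -0.016, -2.183]
contact_force: [-18.6, 8.2, 13.4]
opening: 0.0085
grip_force: 14.2
```

```bash
python3 - <<'E'
from h import *
o=robot.observe(); print(o['tool_pos'],np.degrees(o['tool_rot']),np.degrees(o['qpos']).round(),o['contact_force'])
c=cam('top'); np.save('t2',cloud(c,c['extrinsics'])); np.save('t2i',c['image']); cv2.imwrite('pics/t2.png',cv2.resize(c['image'][150:370,270:560,::-1],None,fx=2.5,fy=2.5))
r,b=fit('t2'); print(r,b,np.degrees(np.arctan2(*(b-r)[::-1])))
E
```

```text
[ 0.43951532 -0.12962124  0.24267456] [ 179.5695339    -0.94339408 -125.1034205 ] [ -25.   12.   95.   -1.   73. -170.] [-18.61243162   8.20730568  13.40944513]
[ 0.52404524 -0.1575156 ] [ 0.52404524 -0.1575156 ] 0.0
```

View pics/t2.png

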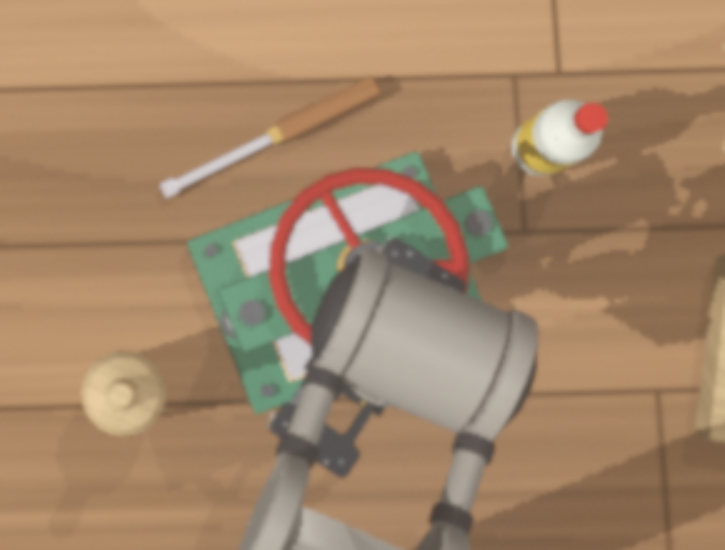

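The view shows the tool in contact with the wheel, and the mallet at (122,393), glue at (560,130) and gouge at (270,135) are undisturbed. The handle is wedging into the finger seam, with an opening of 8.5 mm. I'll back off and push with a finger's outer back instead.

Call:
{"method": "move_arm", "body": {"motion": [[-0.45, 0.17, 0, 0, 0, 0], [-0.3, 0.17, 0, 0, 0, 0], [-0.15, 0.17, 0, 0, 0, 0], [0, 0.17, 0, 0, 0, 0], [0.15, 0.17, 0, 0, 0, 0], [0.15, 0.17, 0, 0, 0, 0]], "newtons": 30}}

```text
time: 6.08
tool_pos: [0.4198, -0.1365, 0.2418]
tool_rot: [-3.141, -0.015, -2.187]
contact_force: [-1.0, -0.3, 0.7]
opening: 0.0008
grip_force: 0.0
```

```bash
python3 - <<'E'
from h import *
o=robot.observe(); print(np.degrees(o['qpos']).round(),o['contact_force'],o['opening'])
c=cam('wrist'); cv2.imwrite('pics/w3.png',c['image'][...,::-1])
T=np.eye(4); T[:3,:3]=R.from_euler('xyz',o['tool_rot']).as_matrix(); T[:3,3]=o['tool_pos']
c2=cam('top'); np.save('t2',cloud(c2,c2['extrinsics'])); np.save('t2i',c2['image'])
for n in ['t2']:
    r,b=fit(n); print(r,b,np.degrees(np.arctan2(*(b-r)[::-1])))
c2=cam('scene'); np.save('s2',cloud(c2,c2['extrinsics'])); np.save('s2i',c2['image'])
r,b=fit('s2'); print(r,b,np.degrees(np.arctan2(*(b-r)[::-1])))
E
```

```text
[ -27.   10.   98.   -1.   72. -172.] [-1.00640304 -0.29645984  0.65006283] 0.0007645739581256749
[ 0.52448133 -0.15739225] [ 0.51664377 -0.07429001] 95.3877604895696
[ 0.52596626 -0.14919388] [ 0.51757228 -0.06779988] 95.88797045685705
```

```bash
cat >> h.py <<'E'
def pegy(f,d=.029,z=Z,s=1):
    e=np.radians(f); n=np.array([np.sin(e),-np.cos(e)])
    return (*(C+.085*np.array([np.cos(e),np.sin(e)])-n*d),z,f if s>0 else f+180)
E
python3 - <<'E'
from h import *
a=pegy(95.6,.055); print(a)
chain([[(.43,-.125,.30,190)],[(.45,-.1,.30,140)],[(*a[:2],.30,95.6)],[a]])
E
```

```text
(np.float64(0.46316794652147164), np.float64(-0.07447273048829756), 0.242, 95.6)
0 [[-0.13, -0.02, -0.59, -0.002, -0.004, 0.249]] 
1 [[-0.24, 0.21, 0.0, 0.0, 0.0, 0.278]] 
2 [[0.07, 0.28, 0.0, 0.0, 0.0, 0.246]] 
3 [[0.0, 0.0, 0.58, 0.0, 0.0, 0.0]]
```

Call:
{"method": "move_arm", "body": {"motion": [[0, 0, -0.3, 0, 0, 0], [0, 0, -0.59, 0, 0, 0.05], [-0.13, -0.02, -0.59, 0, 0, 0.1], [-0.13, -0.02, -0.59, 0, 0, 0.15], [-0.13, -0.02, -0.59, 0, 0, 0.2], [-0.13, -0.02, -0.59, 0, -0.004, 0.249], [-0.13, -0.02, -0.59, 0, -0.004, 0.249]]}}

```text
time: 7.1
tool_pos: [0.4302, -0.1245, 0.3004]
tool_rot: [-3.135, 0.001, -2.965]
contact_force: [0.5, -0.5, -0.9]
opening: 0.0003
grip_force: 0.0
```

Call:
{"method": "move_arm", "body": {"motion": [[-0.04, 0.03, 0, 0, 0, 0.05], [-0.08, 0.07, 0, 0, 0, 0.1], [-0.12, 0.1, 0, 0, 0, 0.15], [-0.16, 0.14, 0, 0, 0, 0.2], [-0.2, 0.17, 0, 0, 0, 0.25], [-0.24, 0.21, 0, 0, 0, 0.278], [-0.24, 0.21, 0, 0, 0, 0.278]]}}

```text
time: 7.98
tool_pos: [0.4503, -0.0996, 0.3003]
tool_rot: [-3.138, 0.006, 2.448]
contact_force: [0.5, -1.1, 0.6]
opening: 0.0001
grip_force: 0.0
```

Call:
{"method": "move_arm", "body": {"motion": [[0.01, 0.05, 0, 0, 0, 0.05], [0.02, 0.1, 0, 0, 0, 0.1], [0.04, 0.15, 0, 0, 0, 0.15], [0.05, 0.2, 0, 0, 0, 0.2], [0.07, 0.28, 0, 0, 0, 0.246], [0.07, 0.28, 0, 0, 0, 0.246]]}}

```text
time: 8.72
tool_pos: [0.4628, -0.0739, 0.3002]
tool_rot: [3.14, 0.007, 1.676]
contact_force: [-0.9, -1.1, 0.2]
opening: 0.0005
grip_force: 0.0
```

```bash
python3 - <<'E'
from h import *
a=pegy(95.6,.055); print(a, np.degrees(robot.observe()['qpos']).round())
chain([[a]]+[[pegy(95.6,d) for d in (.045,.036,.029)]+[pegy(95.6-5*i) for i in range(1,10)]]+[[pegy(50.6-60*k-5*i) for i in range(1,13)] for k in range(2)])
E
```

```text
(np.float64(0.46316794652147164), np.float64(-0.07447273048829756), 0.242, 95.6) [-18.  11.  88.  -0.  81. -24.]
0 [[0.0, 0.0, 0.58, 0.0, 0.002, 0.002]] 
1 [[0.0, 0.1, 0.0, 0.0, 0.0, 0.0], [0.0, 0.19, 0.0, 0.0, 0.0, 0.0], [0.0, 0.26, 0.0, 0.0, 0.0, 0.0], [0.02, 0.34, 0.0, 0.0, 0.0, 0.028], [0.03, 0.41, 0.0, 0.0, 0.0, 0.056], [0.04, 0.49, 0.0, 0.0, 0.0, 0.084], [0.04, 0.57, 0.0, 0.0, 0.0, 0.111], [0.04, 0.65, 0.0, 0.0, 0.0, 0.139], [0.03, 0.73, 0.0, 0.0, 0.0, 0.167], [0.01, 0.8, 0.0, 0.0, 0.0, 0.195], [-0.02, 0.88, 0.0, 0.0, 0.0, 0.222], [-0.05, 0.95, 0.0, 0.0, 0.0, 0.25]] 
2 [[0.02, 0.07, 0.0, 0.0, 0.0, 0.028], [0.04, 0.15, 0.0, 0.0, 0.0, 0.056], [0.05, 0.23, 0.0, 0.0, 0.0, 0.084], [0.05, 0.31, 0.0, 0.0, 0.0, 0.111], [0.04, 0.38, 0.0, 0.0, 0.0, 0.139], [0.03, 0.46, 0.0, 0.0, 0.0, 0.167], [0.01, 0.54, 0.0, 0.0, 0.0, 0.195], [-0.01, 0.61, 0.0, 0.0, 0.0, 0.222], [-0.04, 0.68, 0.0, 0.0, 0.0, 0.25], [-0.08, 0.75, 0.0, 0.0, 0.0, 0.278], [-0.12, 0.82, 0.0, 0.0, 0.0, 0.306], [-0.17, 0.88, 0.0, 0.0, 0.0, 0.334]] 
3 [[0.02, 0.08, 0.0, 0.0, 0.0, 0.027], [0.03, 0.15, 0.0, 0.0, 0.0, 0.055], [0.04, 0.23, 0.0, 0.0, 0.0, 0.083], [0.04, 0.31, 0.0, 0.0, 0.0, 0.111], [0.04, 0.39, 0.0, 0.0, 0.0, 0.138], [0.03, 0.47, 0.0, 0.0, 0.0, 0.166], [0.01, 0.54, 0.0, 0.0, 0.0, 0.194], [-0.02, 0.62, 0.0, 0.0, 0.0, 0.222], [-0.05, 0.69, 0.0, 0.0, 0.0, 0.25], [-0.08, 0.76, 0.0, 0.0, 0.0, 0.277], [-0.13, 0.82, 0.0, 0.0, 0.0, 0.305], [-0.18, 0.88, 0.0, 0.0, 0.0, 0.333]]
```

Call:
{"method": "move_arm", "body": {"motion": [[0, 0, 0.3, 0, 0, 0], [0, 0, 0.58, 0, 0, 0], [0, 0, 0.58, 0, 0, 0]]}}

```text
time: 9.1
tool_pos: [0.4617, -0.0744, 0.2408]
tool_rot: [-3.139, 0.005, 1.675]
contact_force: [0.2, 0.5, -0.0]
opening: 0.0003
grip_force: 0.0
```

Call:
{"method": "move_arm", "body": {"motion": [[0, 0.1, 0, 0, 0, 0], [0, 0.19, 0, 0, 0, 0], [0, 0.26, 0, 0, 0, 0], [0.02, 0.34, 0, 0, 0, 0.028], [0.03, 0.41, 0, 0, 0, 0.056], [0.04, 0.49, 0, 0, 0, 0.084], [0.04, 0.57, 0, 0, 0, 0.111], [0.04, 0.65, 0, 0, 0, 0.139], [0.03, 0.73, 0, 0, 0, 0.167], [0.01, 0.8, 0, 0, 0, 0.195], [-0.02, 0.88, 0, 0, 0, 0.222], [-0.05, 0.95, 0, 0, 0, 0.25]]}}

```text
time: 10.6
tool_pos: [0.5583, -0.0695, 0.2424]
tool_rot: [3.137, 0.003, 0.883]
contact_force: [-1.1, 0.9, 1.4]
opening: 0.0004
grip_force: 1.0
```

```bash
cat >> h.py <<'E'
def phi(*ns):
    for n in ns:
        c=cam(n); np.save(n+'_n',cloud(c,c['extrinsics'])); np.save(n+'_ni',c['image'])
        r,b=fit(n+'_n'); print(n,r.round(4),b.round(4),np.degrees(np.arctan2(*(b-r)[::-1])).round(1))
E
python3 - <<'E'
from h import *
o=robot.observe(); print(o['tool_pos'],np.degrees(o['tool_rot']).round(1),o['contact_force'],o['opening'],pegy(50.6)); phi('top','scene')
E
```

```text
[ 0.55830119 -0.06946837  0.24244757] [179.7   0.2  50.6] [-1.05329696  0.88323038  1.40222669] 0.00041937092818460884 (np.float64(0.5577428199907696), np.float64(-0.0696104613698594), 0.242, 50.6)
top [ 0.5268 -0.1557] [ 0.5268 -0.1557] 0.0
scene [ 0.5277 -0.1498] [ 0.5827 -0.0874] 48.6
```

Call:
{"method": "move_arm", "body": {"motion": [[0.02, 0.07, 0, 0, 0, 0.028], [0.04, 0.15, 0, 0, 0, 0.056], [0.05, 0.23, 0, 0, 0, 0.084], [0.05, 0.31, 0, 0, 0, 0.111], [0.04, 0.38, 0, 0, 0, 0.139], [0.03, 0.46, 0, 0, 0, 0.167], [0.01, 0.54, 0, 0, 0, 0.195], [-0.01, 0.61, 0, 0, 0, 0.222], [-0.04, 0.68, 0, 0, 0, 0.25], [-0.08, 0.75, 0, 0, 0, 0.278], [-0.12, 0.82, 0, 0, 0, 0.306], [-0.17, 0.88, 0, 0, 0, 0.334]]}}

```text
time: 12.2
tool_pos: [0.6156, -0.1384, 0.243]
tool_rot: [3.136, -0.004, -0.164]
contact_force: [0.3, 1.7, -0.4]
opening: 0.0007
grip_force: 0.9
```

Call:
{"method": "move_arm", "body": {"motion": [[0.02, 0.08, 0, 0, 0, 0.027], [0.03, 0.15, 0, 0, 0, 0.055], [0.04, 0.23, 0, 0, 0, 0.083], [0.04, 0.31, 0, 0, 0, 0.111], [0.04, 0.39, 0, 0, 0, 0.138], [0.03, 0.47, 0, 0, 0, 0.166], [0.01, 0.54, 0, 0, 0, 0.194], [-0.02, 0.62, 0, 0, 0, 0.222], [-0.05, 0.69, 0, 0, 0, 0.25], [-0.08, 0.76, 0, 0, 0, 0.277], [-0.13, 0.82, 0, 0, 0, 0.305], [-0.18, 0.88, 0, 0, 0, 0.333]]}}

```text
time: 13.7
tool_pos: [0.5837, -0.2229, 0.2438]
tool_rot: [-3.14, -0.008, -1.211]
contact_force: [2.4, -0.7, -0.6]
opening: 0.0004
grip_force: 1.0
```

```bash
python3 - <<'E'
from h import *
o=robot.observe(); print(np.degrees(o['qpos']).round(),np.degrees(o['tool_rot']).round(1),o['contact_force'],o['opening'],pegy(-69.4)); phi('scene')
# back off, lift, turn by 180 (yaw increasing), come down again
f=-69.4; B=pegy(f,.06); B2=(*B[:2],.30)
w=[(*B2,f+60),(*B2,f+120),(*B2,f+180)]
chain([[B],[(*B2,f)]]+[[v] for v in w])
E
```

```text
[-28.  30.  69.  -0.  81. 132.] [-179.9   -0.5  -69.4] [ 2.42322463 -0.73778091 -0.60462936] 0.0003646965171443151 (np.float64(0.5832522666508299), np.float64(-0.22306165273407638), 0.242, -69.4)
scene [ 0.5285 -0.1503] [ 0.551  -0.2254] -73.3
0 [[0.0, -0.32, 0.02, 0.0, -0.003, -0.001]] 
1 [[-0.01, 0.0, -0.58, 0.0, 0.0, 0.0]] 
2 [[0.0, 0.0, 0.0, 0.0, 0.0, -0.333]] 
3 [[0.0, 0.01, 0.0, -0.001, 0.0, -0.334]] 
4 [[0.0, 0.0, 0.0, 0.0, 0.0, -0.333]]
```

Call:
{"method": "move_arm", "body": {"motion": [[0, -0.16, 0.02, 0, 0, 0], [0, -0.32, 0.02, 0, 0, 0], [0, -0.32, 0.02, 0, 0, 0]]}}

```text
time: 14.12
tool_pos: [0.6144, -0.2102, 0.2407]
tool_rot: [3.141, -0.006, -1.206]
contact_force: [-0.2, 0.6, -0.4]
opening: 0.0004
grip_force: 0.0
```

Call:
{"method": "move_arm", "body": {"motion": [[0, 0, -0.3, 0, 0, 0], [0, 0, -0.58, 0, 0, 0], [0, 0, -0.58, 0, 0, -0.05], [0, 0, -0.58, 0, 0, -0.1], [0, 0, -0.58, 0, 0, -0.15], [0, 0, -0.58, 0, 0, -0.2], [0, 0, -0.58, 0, 0, -0.25], [0, 0, -0.58, 0, 0, -0.3], [0, 0, -0.58, 0, 0, -0.333], [0, 0, -0.58, 0, 0, -0.333]]}}

```text
time: 15.38
tool_pos: [0.6129, -0.2109, 0.2993]
tool_rot: [3.136, -0.003, -0.164]
contact_force: [-0.8, 0.3, 0.0]
opening: 0.0007
grip_force: 0.0
```

Call:
{"method": "move_arm", "body": {"motion": [[0, 0, 0, 0, 0, -0.05], [0, 0, 0, 0, 0, -0.1], [0, 0, 0, 0, 0, -0.15], [0, 0, 0, 0, 0, -0.2], [0, 0, 0, 0, 0, -0.25], [0, 0, 0, 0, 0, -0.3], [0, 0, 0, 0, 0, -0.333], [0, 0, 0, 0, 0, -0.333]]}}

```text
time: 16.38
tool_pos: [0.6129, -0.2109, 0.2993]
tool_rot: [3.136, 0.004, 0.88]
contact_force: [-0.1, 0.3, 1.2]
opening: 0.0001
grip_force: 0.0
```

Call:
{"method": "move_arm", "body": {"motion": [[0, 0, 0, 0, 0, -0.05], [0, 0, 0, 0, 0, -0.1], [0, 0, 0, 0, 0, -0.15], [0, 0, 0, 0, 0, -0.2], [0, 0, 0, 0, 0, -0.25], [0, 0, 0, 0, 0, -0.3], [0, 0, 0, 0, 0, -0.333], [0, 0, 0, 0, 0, -0.333]]}}

```text
time: 17.38
tool_pos: [0.6129, -0.211, 0.2994]
tool_rot: [-3.141, 0.007, 1.925]
contact_force: [-0.4, 0.4, 0.2]
opening: 0.0
grip_force: 0.0
```

```bash
python3 - <<'E'
from h import *
phi('top','scene'); f=-73
print(np.degrees(robot.observe()['qpos']).round(), pegy(f,.058,s=-1))
chain([[pegy(f,.058,s=-1)],[pegy(f,d,s=-1) for d in (.045,.036,.029)]+[pegy(f-5*i,s=-1) for i in range(1,10)],[pegy(f-45-5*i,s=-1) for i in range(1,8)]])
E
```

```text
top [ 0.5248 -0.1586] [ 0.5515 -0.2284] -69.0
scene [ 0.5285 -0.1501] [ 0.5562 -0.2292] -70.7
[-26.  31.  58.  -0.  91. -46.] (np.float64(0.6065172707472887), np.float64(-0.21802834538293928), 0.242, 107)
0 [[-0.04, -0.08, 0.57, 0.0, 0.002, 0.018]] 
1 [[0.0, -0.13, 0.0, 0.0, 0.0, 0.0], [0.0, -0.22, 0.0, 0.0, 0.0, 0.0], [0.0, -0.29, 0.0, 0.0, 0.0, 0.0], [-0.02, -0.37, 0.0, 0.0, 0.0, 0.028], [-0.04, -0.45, 0.0, 0.0, 0.0, 0.056], [-0.05, -0.52, 0.0, 0.0, 0.0, 0.083], [-0.05, -0.6, 0.0, 0.0, 0.0, 0.111], [-0.04, -0.68, 0.0, 0.0, 0.0, 0.139], [-0.03, -0.76, 0.0, 0.0, 0.0, 0.167], [-0.01, -0.83, 0.0, 0.0, 0.0, 0.195], [0.01, -0.91, 0.0, 0.0, 0.0, 0.222], [0.04, -0.98, 0.0, 0.0, 0.0, 0.25]] 
2 [[-0.02, -0.08, 0.0, 0.0, 0.0, 0.028], [-0.03, -0.16, 0.0, 0.0, 0.0, 0.056], [-0.04, -0.23, 0.0, 0.0, 0.0, 0.083], [-0.05, -0.31, 0.0, 0.0, 0.0, 0.111], [-0.04, -0.39, 0.0, 0.0, 0.0, 0.139], [-0.03, -0.47, 0.0, 0.0, 0.0, 0.167], [-0.01, -0.54, 0.0, 0.0, 0.0, 0.195]]
```

Call:
{"method": "move_arm", "body": {"motion": [[-0.04, -0.08, 0.3, 0, 0, 0.018], [-0.04, -0.08, 0.57, 0, 0, 0.018], [-0.04, -0.08, 0.57, 0, 0, 0.018]]}}

```text
time: 17.85
tool_pos: [0.6059, -0.2176, 0.2403]
tool_rot: [-3.138, 0.003, 1.869]
contact_force: [0.5, 0.5, -0.5]
opening: 0.0003
grip_force: 0.0
```

Call:
{"method": "move_arm", "body": {"motion": [[0, -0.13, 0, 0, 0, 0], [0, -0.22, 0, 0, 0, 0], [0, -0.29, 0, 0, 0, 0], [-0.02, -0.37, 0, 0, 0, 0.028], [-0.04, -0.45, 0, 0, 0, 0.056], [-0.05, -0.52, 0, 0, 0, 0.083], [-0.05, -0.6, 0, 0, 0, 0.111], [-0.04, -0.68, 0, 0, 0, 0.139], [-0.03, -0.76, 0, 0, 0, 0.167], [-0.01, -0.83, 0, 0, 0, 0.195], [0.01, -0.91, 0, 0, 0, 0.222], [0.04, -0.98, 0, 0, 0, 0.25]]}}

```text
time: 19.35
tool_pos: [0.5122, -0.2436, 0.2433]
tool_rot: [3.134, 0.005, 1.083]
contact_force: [2.0, 0.4, 0.8]
opening: 0.0002
grip_force: 1.0
```

Call:
{"method": "move_arm", "body": {"motion": [[-0.02, -0.08, 0, 0, 0, 0.028], [-0.03, -0.16, 0, 0, 0, 0.056], [-0.04, -0.23, 0, 0, 0, 0.083], [-0.05, -0.31, 0, 0, 0, 0.111], [-0.04, -0.39, 0, 0, 0, 0.139], [-0.03, -0.47, 0, 0, 0, 0.167], [-0.01, -0.54, 0, 0, 0, 0.195]]}}

```text
time: 20.23
tool_pos: [0.4637, -0.2195, 0.2431]
tool_rot: [3.132, 0.0, 0.47]
contact_force: [0.0, -2.0, 1.0]
opening: 0.0007
grip_force: 1.1
```

```bash
python3 - <<'E'
from h import *
o=robot.observe(); print(o['tool_pos'],np.degrees(o['tool_rot']).round(1),o['contact_force'],pegy(-153)); phi('top','scene'); f=-153
chain([[pegy(f-3*i,s=-1) for i in range(1,8)]])
E
```

```text
[ 0.46366935 -0.2195307   0.24311697] [179.5   0.   26.9] [ 0.01879231 -2.01479336  1.02843184] (np.float64(0.4636301699364356), np.float64(-0.21812838167932416), 0.242, -153)
top [ 0.5252 -0.1577] [ 0.5252 -0.1577] 0.0
scene [ 0.5275 -0.1499] [ 0.4529 -0.1835] -155.8
0 [[-0.01, -0.05, 0.01, 0.002, 0.0, 0.017], [-0.02, -0.1, 0.01, 0.002, 0.0, 0.034], [-0.03, -0.14, 0.01, 0.002, 0.0, 0.05], [-0.04, -0.19, 0.01, 0.002, 0.0, 0.067], [-0.04, -0.23, 0.01, 0.002, 0.0, 0.084], [-0.04, -0.28, 0.01, 0.002, 0.0, 0.1], [-0.04, -0.33, 0.01, 0.002, 0.0, 0.117]]
```

Call:
{"method": "move_arm", "body": {"motion": [[-0.01, -0.05, 0, 0, 0, 0.017], [-0.02, -0.1, 0, 0, 0, 0.034], [-0.03, -0.14, 0, 0, 0, 0.05], [-0.04, -0.19, 0, 0, 0, 0.067], [-0.04, -0.23, 0, 0, 0, 0.084], [-0.04, -0.27, 0, 0, 0, 0.097], [-0.04, -0.27, 0, 0, 0, 0.097]]}}

```text
time: 21.2
tool_pos: [0.448, -0.1968, 0.2423]
tool_rot: [3.135, -0.001, 0.171]
contact_force: [-0.6, -0.3, 0.3]
opening: 0.0008
grip_force: 0.2
```

```bash
python3 - <<'E'
from h import *
phi('scene')
E
```

```text
scene [ 0.528  -0.1498] [ 0.4431 -0.1598] -173.3
```

The handle is within 2 mm of its start, so I'll retreat.

Call:
{"method": "move_arm", "body": {"motion": [[0, 0.12, 0, 0, 0, 0], [0, 0.25, 0, 0, 0, 0], [0, 0.4, 0, 0, 0, 0], [0, 0.4, -0.4, 0, 0, 0], [0, 0.4, -0.8, 0, 0, 0], [0, 0.9, -0.9, 0, 0, 0], [0, 0.9, -0.9, 0, 0, 0], [0, 0.9, -0.9, 0, 0, 0]]}}

```text
time: 22.25
tool_pos: [0.4627, -0.2851, 0.3317]
tool_rot: [3.136, -0.0, 0.168]
contact_force: [1.8, 0.2, -0.4]
opening: 0.0005
grip_force: 0.0
```

```bash
python3 - <<'E'
from h import *
phi('top','scene'); cv2.imwrite('pics/end.png',np.load('scene_ni.npy')[...,::-1])
d=cv2.absdiff(np.load('scene_ni.npy'),np.load('scenei.npy')).max(2)
print('glue',d[175:242,140:180].mean(),'mallet',d[192:270,338:380].mean(),'gouge',d[268:302,175:288].mean(),'bg',d[350:450,150:450].mean())
E
```

```text
top [ 0.5257 -0.1568] [ 0.4425 -0.1685] -172.0
scene [ 0.528  -0.1497] [ 0.4435 -0.1614] -172.1
glue 2.4854477611940298 mallet 12.115995115995116 gouge 2.0338365434669443 bg 2.1487666666666665
```

View pics/end.png

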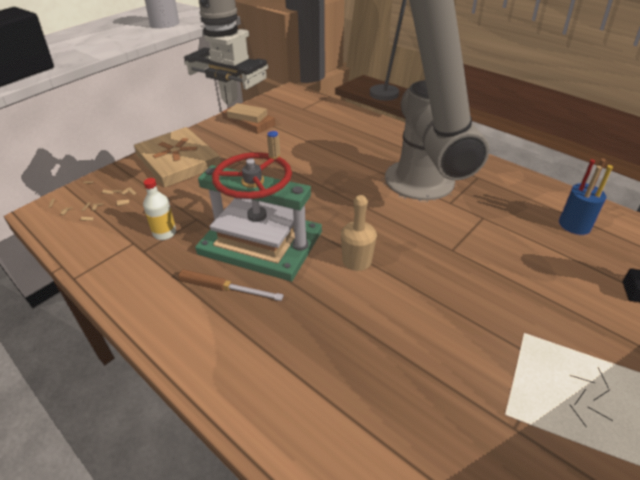

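The final view shows the handle cap back at (273,134). The mallet at (360,235), glue at (158,210) and gouge at (230,285) are where they were, and the arm is clear. The handle is about 4 mm off its start, within the 13 mm allowed.

```bash
python3 -c "
from cell import robot
print(robot.hand_in())"
```

```text
the job is handed in; nothing more can be done
None
```

The wheel was pushed one full turn clockwise and the job is handed in: the handle rests about 4 mm from its start, the mallet, glue bottle and gouge look unmoved, and the arm is clear; early on the handle wedged the shut finger tips about 8 mm apart, so I pushed with a finger's outer back from then on.

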